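Shift the welding positioner into third and start it

TASK

The positioner stands stopped with its gear lever somewhere in the left-hand slot of the H-shaped gate. Using the fingertips only, never gripping the knob or forcing it, push the lever to neutral, across to the right-hand slot and straight forward into third (right-hand slot, the end farther from the robot, three dots) until it is fully home, without going into fourth on the way. Then press the green run button all the way down and let go; keep off the red stop button and leave the things lying about where they are.

Things in the scene. Friction and masses are not known exactly. Their poses are not given: they have to be found in the camera images.
- positioner: Green bench welding positioner, fixed; its place and yaw (-0.2 to 0.35 rad) vary. Origin on the bench straight under the gate's centre; x forward, away from the robot, y left, z up. Gearbox 220 x 200 mm, top at 116 mm; turntable to the right (236 mm across, centre at y = -305 mm, top at 134 mm) with a 62 mm pipe up to 219 mm; motor behind, under 145 mm.
- gate (a point): Centre of the top of the bright 108 x 104 mm gate plate, 132 mm above the bench; axes as the positioner's. H-shaped opening: two slots along x, 19 mm wide, 64 mm long, centred at y = +21.5 and -21.5 mm, joined by a neutral passage along y at x = 0, 20 mm wide. Red dots count the gears: first forward left, second back left, third forward right, fourth back right.
- lever_knob (a point): Centre of the orange ball knob, 38 mm across, on the 12 mm steel gear lever, 160 mm from its pivot, which lies 72 mm under the gate point. In the gate's axes, with a = across and s = shift: x = 160 sin s, y = -160 sin a cos s, z = 160 cos a cos s - 72 mm; 200 to 220 mm above the bench. About 3 N moves it; it stays where it is left.
- across (a joint): Sideways lean of the gear lever, rad: 0 upright, positive to the right. -0.27 to -0.33 in the left-hand slot, 0.27 to 0.33 in the right-hand slot; it can change from one to the other only when the lever is in neutral.
- shift (a joint): Fore-and-aft lean of the gear lever, rad: 0 in neutral (the lever passes across within about 0.05 either way), positive forward, away from the robot. First and third are at up to about 0.33 (the end of the slot), second and fourth at down to -0.33. Starts anywhere along the left-hand slot.
- run_top (a point): Centre of the top of the green run button, 32 mm across, on a grey two-button control station (150 x 78 mm, 56 mm high, yellow face) fixed on the bench to the left of the positioner; about 78 mm above the bench. z up. The button travels 6 mm straight down, needs 5 N at the bottom and springs back. The station's place and yaw vary.
- stop_top (a point): Centre of the top of the red stop button, 40 mm across, on the same station, 72 mm from the green one. To be left alone.
- run (a joint): Travel of the green button, m: 0 released, 0.006 fully pressed.
- stop (a joint): Travel of the red button, m: 0 released, 0.006 fully pressed.
- gel_tin: Blue tin with white lid, 52 mm across, 34 mm high, standing loose on the gearbox top at the right-hand back corner. Origin under its centre. Leave alone.
- chip_hammer: Chipping hammer with black grip lying in front of the turntable, 240 mm long, 18 mm high. Leave alone.
- wire_brush: Wooden wire brush, 260 mm long, 20 mm high, lying crosswise on the robot's side of the control station. Leave alone.
- spanner: Steel spanner, 200 mm long, lying beyond the control station. Leave alone.
- coupon: Steel plate, 150 x 50 x 10 mm, lying on the far left. Leave alone.
- magnet: Red three-cornered welding magnet, 104 mm a side, 18 mm thick, lying between the gearbox and the spanner. Leave alone.
There are look-alikes about, which are no part of the job. Of the things that look like the part that bears run_top, take the one that is farthest to the robot's right at the start.

How it is judged:
By the outcome, as a careful person would: the job done as asked, in the order asked, and still so for the second after the job is handed in, with the robot touching nothing.
It also fails if it takes over 51 s, if anything falls off the work surface, if the arm or the gripper's body presses on something with over 40 N, if the wrist force passes 120 N, or if a joint passes its speed limit or range.

ROBOT

A 6-joint arm with a two-finger parallel gripper is mounted at the origin on the work surface. World frame = base frame: x ahead of the robot, y to its left, z up, the work surface at z = 0. Lengths are in mm, angles in rad, forces in N, time in s.
With the tool pointing down it reaches from about 250 to 725 mm from the base axis. Payload 9.7 kg.
Tool frame: the origin (TCP) lies at the centre of the arm's flange, where the gripper is bolted on; the fingertips stand 173 mm ahead of it and the grasp point (between the pads) lies 155 mm ahead of it; z points along the fingers, y is the direction in which the jaws open and shut (so a half turn about z gives the same grasp; the last joint's range is limited). The gripper opens to 85 mm and grips with 20 to 120 N. Pads are 22 mm wide; open, the fingers measure 114 mm over their backs; the gripper's body (76 mm by 85 mm) begins 54 mm behind the grasp point. The pads swing forward as they close: fully open they stand 13 mm farther back than shut.
Start: joints at [1.333, 0.087, 0.176, 1.66, 0, 1.571], TCP at [129.558, 534.521, 404.684] pointing down, gripper open.
Joint ranges: [-3.13, 3.13], [-0.85, 1.81], [-1.15, 1.24], [-2.2, 2.28], [-1.44, 1.52], [-3.14, 3.14]. Speed limits (rad/s): [2.22, 2.22, 2.57, 3.14, 3.14, 3.14].

INTERFACE

Orientations are given as a rotation vector (axis times angle).
In Python, from workcell import bot gives the robot as it stands.
- The arm moves only by the tool step_arm, never from a script. Its argument "moves" is a list of rows, each a list of 7 numbers: the shift along the world's x, y, z in mm, then the turn, a rotation vector about the world's x, y, z in degrees, then the closure, from 0 (fully open) to 1 (shut). In form: [[tx, ty, tz, wx, wy, wz, hand], ...]. A call has 1 to 20 rows; each row shifts and turns the commanded pose from where the row before left it; what a row does not reach is not made up. A row lasts 1/12 s, in which the tool goes at most 41.7 mm and 7.16 degrees, less where a joint would pass 70% of its speed; a pose out of reach is approached as far as the arm can. A call with a gripper value outside its range is refused whole. The fingers move at their own pace and stop on an object; "newtons" is the grip in N (left out, the last holds). Time passes only in rows, so rows that do not move let the fingers close. It gives the time, the measured TCP pose, the force and the opening at its end, in the units of the state.
- bot.observe(): the state, without advancing time (a new reading comes with each control period).
- bot.snapshot(name): name is "scene" or "side" or "wrist"; returns (picture, depth): 420x560x3 uint8, blue, green, red; 420x560 float32, mm along the optical axis (not along the pixel's ray), 0 where there is no reading.
- bot.calibration(name): a dict with "fx", "fy", "cx", "cy" (pixels), "xyz" and "rotation" of the camera in the world. Camera axes: x right, y down, z forward; pixel columns grow to the right and rows downward; lengths in mm; the calibration is good to about 2 mm. The wrist camera is an equidistant fisheye: a pixel r from the principal point sees the ray r / f radians off the axis. A picture is of the moment at which its call begins: read the wrist's pose just before it. calibration takes no time and is no camera call; for the wrist camera it gives the pose at the moment of the call.
- bot.finish_job(): hands the job in, once; it reports no verdict.
Trained networks look in the newest picture that a camera, given by its name, has taken for a name from the list of things; names that differ only in an ending like _2 or _b are one class to them, and where a whole thing is asked for, a point or a joint stands for the part that bears it (a point fixed in the world has none). Each returns a list of dicts, best first, with "confidence" (0 to 1); they miss things now and then, are a little off and sometimes report something else, mostly with a low value. They report only what shows in the picture. A call takes as long as a camera call. They do not tell look-alikes from the thing itself.
- bot.find_in(query, camera): "bbox" ([left, top, right, bottom] in pixels, round what is visible of it).
- bot.silhouettes(query, camera): "region" (420x560 bool, what is visible of it) and "bbox" ([left, top, right, bottom] in pixels, round what is visible of it).
The state is a dict: "t": time; "joint_positions": joint angles; "joint_vel": joint speeds; "joint_efforts": joint torques, N m; "tool_pos": TCP position; "orientation": TCP orientation; "contact_force": force on the tool from outside, world axes, zero at the start; "torque": the same for the moment, N m; "gripper_width": finger opening in mm.
Only numpy, scipy, OpenCV 4.12 (cv2) and the standard library are available. Lean on these libraries where they do the work, as an engineer would, in place of code of your own. Each camera call takes 0.05 s, during which the arm holds its last target. There are 200 camera calls.

## Working session

There is one attempt and no reset: what is moved stays moved. The work goes in short steps, Python scripts to look and compute and a tool call to move; the robot and the scene stay as the last step left them, time stands still between calls to the robot, and variables do not carry over. Pictures are saved under pics/ and viewed, about 8 in all and at most 12, crops included, and the job is handed in when it is done.

Besides the shell and the picture viewer there is one more tool, called after ">>>" as name(argument=value, ...) on one line, values as JSON. step_arm: Moves the arm, as the interface text tells. Its arguments: {"type":"object","properties":{"moves":{"type":"array","items":{"type":"array","items":{"type":"number"}}},"newtons":{"type":"number"}},"required":["moves"]}

```bash
ls; mkdir -p pics
cat > h.py <<'E'
import numpy as np, cv2
from workcell import bot
from scipy.spatial.transform import Rotation as R
def rot(c):
    r=np.array(c["rotation"],float)
    return r if r.shape==(3,3) else R.from_rotvec(r).as_matrix()
def world(cal,u,v,d):
    x=(np.asarray(u)-cal["cx"])/cal["fx"]; y=(np.asarray(v)-cal["cy"])/cal["fy"]
    p=np.stack([x*d,y*d,d*np.ones_like(x)],-1)
    return p@rot(cal).T+np.array(cal["xyz"])
E
python3 - <<'E'
from h import *
print(bot.observe())
ims=[]
for n in("scene","side"):
    c=bot.calibration(n); print(n,c)
    im,d=bot.snapshot(n); cv2.imwrite(f"pics/{n}0.png",im); np.save(f"{n}0.npy",d)
    for q in("lever_knob","run_top","stop_top","gate","gel_tin","positioner"):
        for r in bot.silhouettes(q,n)[:4]:
            m=r["region"]&(d>0); v,u=np.nonzero(m)
            if len(u)==0: continue
            p=world(c,u,v,d[m])
            print(q,round(r["confidence"],2),r["bbox"],np.median(p,0).round(),p.min(0).round(),p.max(0).round())
E
```

```text
pics
{'t': 0.0, 'joint_positions': array([ 1.33300876e+00,  8.74909761e-02,  1.75136636e-01,  1.65977983e+00,
       -9.87950555e-06,  1.57080175e+00]), 'joint_vel': array([ 0.00151856,  0.00142588,  0.00048293,  0.00069713, -0.00129017,
        0.00093784]), 'joint_efforts': array([-3.61797374e-04, -5.20394039e+01,  4.64797640e+01,  1.65970920e-02,
        1.09491673e-04,  7.88796910e-06]), 'tool_pos': array([129.55862697, 534.53755816, 403.96719899]), 'orientation': array([-3.72627178e-01, -3.11926492e+00,  2.08838743e-03]), 'contact_force': array([ 0.15564829, -0.68315801,  0.26476826]), 'torque': array([0.00103403, 0.05866425, 0.0423668 ]), 'gripper_width': 85.95742609537417}
scene {'fx': 513.6501885984077, 'fy': 513.6501885984077, 'cx': 269.9624384193802, 'cy': 209.33602454704413, 'xyz': array([1247.77072401,  970.80429524, 1085.87960034]), 'rotation': array([-0.90020567, -2.44383587,  1.14765954])}
lever_knob 0.56 [233.3, 182.0, 244.3, 206.6] [578.  52. 218.] [ 378. -200.   -1.] [594.  70. 235.]
run_top 0.6 [403.8, 274.8, 410.3, 283.7] [366. 500.  78.] [353. 489.  72.] [378. 51
[... 1234 characters left out ...]
1.  78.] [347. 482.  67.] [377. 516.  84.]
run_top 0.45 [273.4, 267.5, 289.0, 279.0] [425. 310.  77.] [408. 187.  -2.] [468. 325.  84.]
stop_top 0.54 [257.3, 255.0, 273.8, 272.1] [488. 285.  78.] [471. 262.  68.] [509. 301.  84.]
stop_top 0.21 [201.5, 256.5, 227.1, 283.5] [648. 297.  17.] [596. 195.  -4.] [707. 318.  25.]
gate 0.92 [206.9, 145.6, 351.1, 258.0] [542.   2. 100.] [ 416. -697.   -3.] [819. 125. 233.]
gate 0.15 [252.9, 179.3, 266.5, 197.2] [658. -57. 141.] [ 582. -381.   -7.] [813.  69. 219.]
gel_tin 0.47 [255.6, 181.5, 265.7, 194.4] [657. -57. 141.] [637. -96. 115.] [679. -43. 154.]
positioner 0.9 [207.5, 146.0, 350.9, 257.8] [544.   1.  98.] [ 416. -714.   -6.] [923. 125. 233.]
```

```bash
ls pics
```

```text
scene0.png
side0.png
```

Run:
```python
from h import *
a=cv2.imread("pics/scene0.png")[120:380,120:440]; b=cv2.imread("pics/side0.png")[130:340,190:370]
a=cv2.resize(a,(480,390));b=cv2.resize(b,(320,390))
a=cv2.resize(a,(0,0),fx=1,fy=1)
cv2.imwrite("pics/v1.png",np.hstack([a,b]))
# gate plate: points with z 126..138
for n in("scene","side"):
    c=bot.calibration(n); d=np.load(n+"0.npy"); im=cv2.imread(f"pics/{n}0.png")
    v,u=np.nonzero(d>0); p=world(c,u,v,d[v,u]); col=im[v,u].astype(int)
    k=(abs(p[:,2]-132)<6)&(p[:,0]>440)&(p[:,0]<700)&(p[:,1]>-110)&(p[:,1]<120)&(col.max(1)-col.min(1)<40)&(col.min(1)>120)
    q=p[k]; print(n,k.sum(),np.median(q,0),cv2.minAreaRect(q[:,:2].astype(np.float32)))
    k=(abs(p[:,2]-116)<6)&(p[:,0]>440)&(p[:,0]<720)&(p[:,1]>-150)&(p[:,1]<150)
    print(cv2.minAreaRect(p[k][:,:2].astype(np.float32)))
    # knob: orange
    k=(p[:,2]>185)&(p[:,2]<245)&(p[:,0]>480)&(p[:,0]<680)&(p[:,1]>-50)&(p[:,1]<110)&(col[:,2]-col[:,0]>80)
    q=p[k]; A=np.c_[2*q,np.ones(len(q))]; s=np.linalg.lstsq(A,(q**2).sum(1),rcond=None)[0]
    print("knob",k.sum(),s[:3],np.sqrt(s[3]+s[:3]@s[:3]),q.mean(0), "ray ctr",q.mean(0)+13*(q.mean(0)-c["xyz"])/np.linalg.norm(q.mean(0)-c["xyz"]))
```

```text
scene 632 [583.53846435   8.64732378 132.25703339] ((602.5620727539062, -4.212760925292969), (109.64580535888672, 174.3493194580078), 80.4548568725586)
((600.6903076171875, -3.3572616577148438), (205.15093994140625, 237.87161254882812), 83.05657958984375)
knob 133 [575.79679245  50.76344309 215.88906295] 16.295670865487956 [579.133205    56.12335427 221.98384837] ray ctr [573.03246493  47.77768041 214.10154551]
side 392 [569.02612117  10.60591422 132.20831352] ((598.44091796875, -0.61883544921875), (116.43226623535156, 162.17579650878906), 82.81680297851562)
((599.3292236328125, 0.9364547729492188), (204.4461212158203, 239.5095977783203), 82.96614074707031)
knob 95 [573.35883539  53.54690828 215.98073393] 15.644848223582896 [570.47159372  59.22872112 219.32924606] ray ctr [575.00170357  48.51862521 213.51788215]
```

View pics/v1.png

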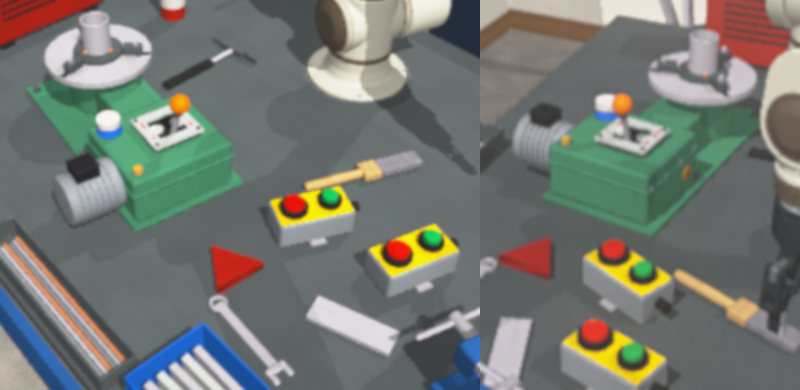

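>>> step_arm(moves=[[10, -12, 6, 0, 0, 0.3, 1], [20, -24, 6, 0, 0, 0.4, 1], [20, -25, 6, 0, 0, 0.4, 1], [20, -25, 6, 0, 0, 0.4, 1], [20, -25, 6, 0, 0, 0.4, 1], [20, -25, 6, 0, 0, 0.4, 1], [20, -25, 6, 0, 0, 0.4, 1], [20, -25, 6, 0, 0, 0.4, 1], [20, -25, 6, 0, 0, 0.4, 1], [20, -25, 6, 0, 0, 0.4, 1], [20, -25, 6, 0, 0, 0.4, 1], [20, -25, 6, 0, 0, 0.4, 1], [20, -25, 6, 0, 0, 0.4, 1], [20, -25, 6, 0, 0, 0.4, 1], [20, -25, 0, 0, 0, 0.4, 1], [20, -25, 0, 0, 0, 0.4, 1], [20, -25, 0, 0, 0, 0.4, 1], [20, -25, 0, 0, 0, 0.2, 1], [20, -24, 0, 0, 0, 0, 1], [10, -30, 0, 0, 0, 0, 1]])

```text
t: 2.37
tool_pos: [511.2, 43.4, 488.0]
orientation: [-0.184, -3.136, -0.0]
contact_force: [1.6, 0.2, 0.2]
gripper_width: -0.2
```

Run:
```python
from h import *
o=bot.observe(); print(o["t"],o["tool_pos"],o["gripper_width"],R.from_rotvec(o["orientation"]).as_matrix().round(3))
c=bot.calibration("wrist"); print(c, rot(c).round(2))
im,d=bot.snapshot("wrist"); cv2.imwrite("pics/w1.png",im); np.save("w1.npy",d)
def fish(c,u,v,d):
    x=u-c["cx"];y=v-c["cy"];r=np.hypot(x,y)+1e-9;th=r/c["fx"]
    s=np.tan(th)*d/r
    return np.stack([x*s,y*s,d],-1)@rot(c).T+np.array(c["xyz"])
v,u=np.nonzero(d>0); p=fish(c,u,v,d[v,u]); col=im[v,u].astype(int)
k=(abs(p[:,2]-132)<4)&(p[:,0]>440)&(p[:,0]<700)&(p[:,1]>-110)&(p[:,1]<120)&(col.max(1)-col.min(1)<40)&(col.min(1)>120)
q=p[k]; print(k.sum(),np.median(q,0),cv2.minAreaRect(q[:,:2].astype(np.float32)))
k=(abs(p[:,2]-116)<5)&(p[:,0]>440)&(p[:,0]<720)&(p[:,1]>-150)&(p[:,1]<150)
if k.sum():print(cv2.minAreaRect(p[k][:,:2].astype(np.float32)))
k=(p[:,2]>185)&(p[:,2]<245)&(p[:,0]>480)&(p[:,0]<680)&(p[:,1]>-50)&(p[:,1]<110)&(col[:,2]-col[:,0]>80)
q=p[k]; A=np.c_[2*q,np.ones(len(q))]; s=np.linalg.lstsq(A,(q**2).sum(1),rcond=None)[0]
print("knob",k.sum(),s[:3],np.sqrt(s[3]+s[:3]@s[:3]),q.max(0),q.min(0))
```

```text
2.3667 [511.19640806  43.41515694 487.96972604] -0.22373271287761556 [[-0.993  0.117 -0.   ]
 [ 0.117  0.993  0.   ]
 [ 0.     0.    -1.   ]]
{'fx': 325.19226210127806, 'fy': 325.19226210127806, 'cx': 281.9719510151999, 'cy': 211.6143246595997, 'xyz': array([444.85273714,  50.04527967, 456.34710858]), 'rotation': array([2.19148862, 1.94913945, 0.25872777])} [[ 0.12  0.96  0.26]
 [ 0.99 -0.11 -0.03]
 [-0.    0.26 -0.97]]
4674 [546.66579363 -10.85760401 131.07775085] ((570.5245971679688, -2.6091995239257812), (104.09739685058594, 108.90530395507812), 82.77906799316406)
((599.0518188476562, -5.258857727050781), (196.7656707763672, 235.87278747558594), 82.8740234375)Traceback (most recent call last):
  File "<stdin>", line 16, in <module>
    return umr_maximum(a, axis, None, out, keepdims, initial, where)
ValueError: zero-size array to reduction operation maximum which has no identity
```

View pics/w1.png

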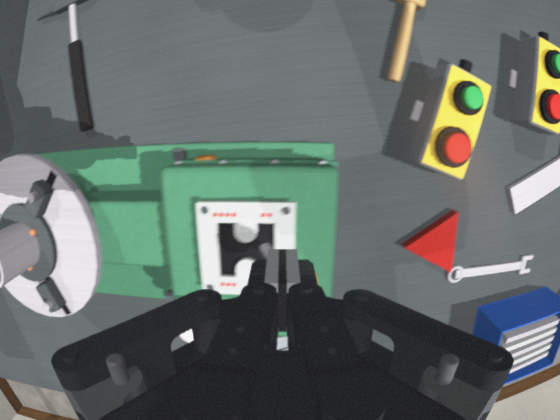

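>>> step_arm(moves=[[18, 14, 0, 0, 0, 0, 1], [18, 14, 0, 0, 0, 0, 1], [18, 14, 0, 0, 0, 0, 1], [16, 13, 0, 0, 0, 0, 1], [0, 0, -20, 0, 0, 0, 1], [0, 0, -25, 0, 0, 0, 1], [0, 0, -25, 0, 0, 0, 1], [0, 0, -25, 0, 0, 0, 1], [0, 0, -20, 0, 0, 0, 1], [0, 0, 0, 0, 0, 0, 1]])

```text
t: 3.25
tool_pos: [579.0, 99.5, 369.2]
orientation: [-0.184, -3.13, 0.002]
contact_force: [0.1, -0.1, -1.2]
gripper_width: 0.1
```

```bash
cat >> h.py <<'E'
def fish(c,u,v,d):
    x=u-c["cx"];y=v-c["cy"];r=np.hypot(x,y)+1e-9;th=r/c["fx"]
    s=np.tan(th)*d/r
    return np.stack([x*s,y*s,d],-1)@rot(c).T+np.array(c["xyz"])
G=np.array([570.5,-2.6,131.5]); YAW=-0.126
def gate(p): return (np.asarray(p)-G)@R.from_rotvec([0,0,YAW]).as_matrix()
def look(cam,name):
    """knob centre (sphere fit R=19) in gate axes and joint angles"""
    from scipy.optimize import least_squares
    c=bot.calibration(cam); im,d=bot.snapshot(cam); cv2.imwrite(f"pics/{name}.png",im)
    v,u=np.nonzero(d>0); p=(fish if cam=="wrist" else world)(c,u,v,d[v,u]); col=im[v,u].astype(int); g=gate(p)
    k=(g[:,2]>55)&(g[:,2]<110)&(np.hypot(g[:,0],g[:,1])<100)&(col[:,2]-col[:,0]>80)
    q=g[k]
    if len(q)<15: print(cam,"knob px",len(q)); return
    s=least_squares(lambda x:np.linalg.norm(q-x,axis=1)-19,q.mean(0)-[0,0,8],loss="soft_l1").x
    sh=np.arcsin(s[0]/160); a=np.arcsin(-s[1]/160/np.cos(sh))
    print(cam,len(q),"knob gate",s.round(1),"shift %.3f across %.3f"%(sh,a))
def tool():
    o=bot.observe(); print("t %.2f"%o["t"],"tool gate",gate(o["tool_pos"]).round(1),"z",o["tool_pos"][2].round(1),"F",np.round(o["contact_force"],1))
E
python3 - <<'E'
from h import *
tool(); look("wrist","w2"); look("scene","s2"); look("side","d2")
E
```

```text
t 3.25 tool gate [ -4.3 102.3 237.7] z 369.2 F [ 0.1 -0.1 -1.2]
wrist 3818 knob gate [-3.2 49.6 79.8] shift -0.020 across -0.315
scene 104 knob gate [-3.5 50.3 82.1] shift -0.022 across -0.320
side 80 knob gate [-1.6 53.3 81.4] shift -0.010 across -0.340
```

View pics/w2.png

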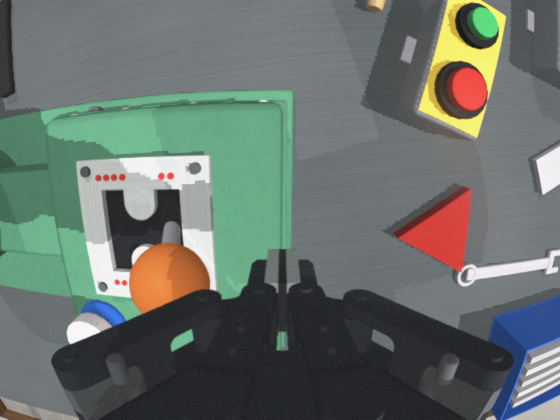

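>>> step_arm(moves=[[1, -6, 0, 0, 0, 0, 1], [1, -6, 0, 0, 0, 0, 1], [-0.7, -5, 0, 0, 0, 0, 1], [-0.7, -5, 0, 0, 0, 0, 1], [-0.7, -5, 0, 0, 0, 0, 1], [-0.7, -5, 0, 0, 0, 0, 1], [-0.7, -5, 0, 0, 0, 0, 1], [-0.7, -5, 0, 0, 0, 0, 1], [-0.7, -5, 0, 0, 0, 0, 1], [-0.7, -5, 0, 0, 0, 0, 1], [-0.7, -5, 0, 0, 0, 0, 1], [-0.7, -5, 0, 0, 0, 0, 1], [-0.7, -5, 0, 0, 0, 0, 1], [-0.7, -5, 0, 0, 0, 0, 1], [-0.7, -5, 0, 0, 0, 0, 1], [-0.7, -5, 0, 0, 0, 0, 1], [-0.7, -5, 0, 0, 0, 0, 1], [-0.7, -5, 0, 0, 0, 0, 1], [-0.7, -5, 0, 0, 0, 0, 1], [0, 0, 0, 0, 0, 0, 1]])

```text
t: 5.07
tool_pos: [569.6, 1.6, 373.4]
orientation: [-0.185, -3.136, 0.001]
contact_force: [0.9, 1.4, 0.1]
gripper_width: 0.3
```

Run:
```python
from h import *
tool(); look("wrist","w3"); look("scene","s3"); look("side","d3")
```

```text
t 5.07 tool gate [ -1.5   4.  241.9] z 373.4 F [0.9 1.4 0.1]
wrist 3862 knob gate [ -3.1 -29.1  84.7] shift -0.019 across 0.183
scene 61 knob gate [ -4.4 -24.6  88.6] shift -0.028 across 0.155
side 52 knob gate [ -0.2 -26.5  85.1] shift -0.001 across 0.166
```

>>> step_arm(moves=[[-0.7, -5, 0, 0, 0, 0, 1], [-0.7, -5, 0, 0, 0, 0, 1], [-0.5, -4, 0, 0, 0, 0, 1], [-0.4, -3.5, 0, 0, 0, 0, 1], [0, 0, 0, 0, 0, 0, 1], [0, 0, 0, 0, 0, 0, 1]])

```text
t: 5.72
tool_pos: [567.3, -15.3, 373.7]
orientation: [-0.185, -3.136, 0.0]
contact_force: [-0.2, 1.1, -1.8]
gripper_width: 0.0
```

Run:
```python
from h import *
tool(); look("wrist","w4"); look("scene","s4"); look("side","d4")
```

```text
t 5.72 tool gate [ -1.6 -13.  242.2] z 373.7 F [-0.2  1.1 -1.8]
wrist 3985 knob gate [ -3.  -46.3  80.5] shift -0.019 across 0.294
scene 63 knob gate [ -5.2 -42.3  84.9] shift -0.033 across 0.268
side 48 knob gate [  0.8 -40.1  83. ] shift 0.005 across 0.253
```

>>> step_arm(moves=[[0.7, 6, 0, 0, 0, 0, 1], [0.8, 6, 0, 0, 0, 0, 1], [-12, 1.5, 0, 0, 0, 0, 1], [-13, 1.6, 0, 0, 0, 0, 1], [-13, 1.6, 0, 0, 0, 0, 1], [-12, 1.6, 0, 0, 0, 0, 1], [0, 0, 0, 0, 0, 0, 1], [-1.2, -9, 0, 0, 0, 0, 1], [-1.2, -9, 0, 0, 0, 0, 1], [-1.2, -9, 0, 0, 0, 0, 1], [-1.2, -9, 0, 0, 0, 0, 1], [-1.0, -8, 0, 0, 0, 0, 1], [0, 0, 0, 0, 0, 0, 1]])

```text
t: 6.95
tool_pos: [513.1, -42.4, 373.5]
orientation: [-0.187, -3.136, 0.001]
contact_force: [-0.1, 1.3, 0.6]
gripper_width: -0.2
```

Run:
```python
from h import *
tool(); look("wrist","w5"); look("scene","s5"); look("side","d5")
```

```text
t 6.95 tool gate [-52.  -46.7 242. ] z 373.5 F [-0.1  1.3  0.6]
wrist 175 knob gate [ -3.  -46.2  80.6] shift -0.019 across 0.293
scene 129 knob gate [ -2.5 -46.3  82. ] shift -0.016 across 0.293
side 89 knob gate [ -1.6 -43.2  82.3] shift -0.010 across 0.273
```

>>> step_arm(moves=[[5, -0.6, 0, 0, 0, 0, 1], [5, -0.6, 0, 0, 0, 0, 1], [5, -0.6, 0, 0, 0, 0, 1], [5, -0.6, 0, 0, 0, 0, 1], [5, -0.6, 0, 0, 0, 0, 1], [5, -0.6, 0, 0, 0, 0, 1], [5, -0.6, 0, 0, 0, 0, 1], [5, -0.6, 0, 0, 0, 0, 1], [5, -0.6, 0, 0, 0, 0, 1], [5, -0.6, 0, 0, 0, 0, 1], [5, -0.6, 0, 0, 0, 0, 1], [5, -0.6, 0, 0, 0, 0, 1], [0, 0, 0, 0, 0, 0, 1]])

```text
t: 8.18
tool_pos: [573.9, -48.0, 373.1]
orientation: [-0.184, -3.136, -0.0]
contact_force: [-1.8, -0.8, -0.6]
gripper_width: -0.1
```

Run:
```python
from h import *
tool(); look("wrist","w6"); look("scene","s6"); look("side","d6")
```

```text
t 8.18 tool gate [  9.  -44.6 241.6] z 373.1 F [-1.8 -0.8 -0.6]
wrist 193 knob gate [ 36.6 -42.7  76.3] shift 0.231 across 0.278
scene 139 knob gate [ 37.7 -44.8  77.9] shift 0.238 across 0.292
side 84 knob gate [ 38.  -41.7  78.3] shift 0.240 across 0.272
```

>>> step_arm(moves=[[3, -0.4, 0, 0, 0, 0, 1], [3, -0.4, 0, 0, 0, 0, 1], [3, -0.4, 0, 0, 0, 0, 1], [2, -0.3, 0, 0, 0, 0, 1], [2, -0.3, 0, 0, 0, 0, 1], [0, 0, 0, 0, 0, 0, 1]])

```text
t: 8.83
tool_pos: [586.4, -49.7, 373.5]
orientation: [-0.184, -3.136, 0.0]
contact_force: [-0.8, -0.3, -1.4]
gripper_width: 0.2
```

>>> step_arm(moves=[[1.5, -0.2, 0, 0, 0, 0, 1], [0, 0, 0, 0, 0, 0, 1]])

```text
t: 9.0
tool_pos: [587.7, -49.9, 373.6]
orientation: [-0.184, -3.136, 0.0]
contact_force: [-2.5, -0.5, -1.9]
gripper_width: -0.1
```

Run:
```python
from h import *
tool(); look("wrist","w7"); look("scene","s7"); look("side","d7")
```

```text
t 9.00 tool gate [ 23.  -44.8 242.1] z 373.6 F [-2.5 -0.5 -1.9]
wrist 197 knob gate [ 49.5 -43.3  72.6] shift 0.315 across 0.289
scene 138 knob gate [ 51.8 -43.2  74.1] shift 0.330 across 0.289
side 81 knob gate [ 53.  -41.1  73.7] shift 0.338 across 0.276
```

Nearly home; continue in small steps until the end stop is felt.

>>> step_arm(moves=[[1.5, -0.2, 0, 0, 0, 0, 1], [0, 0, 0, 0, 0, 0, 1]])

```text
t: 9.32
tool_pos: [588.9, -50.1, 373.6]
orientation: [-0.184, -3.135, -0.0]
contact_force: [-5.3, 1.1, -1.7]
gripper_width: -0.5
```

>>> step_arm(moves=[[1, -0.1, 0, 0, 0, 0, 1], [0, 0, 0, 0, 0, 0, 1]])

```text
t: 9.48
tool_pos: [589.7, -50.2, 373.5]
orientation: [-0.184, -3.134, -0.0]
contact_force: [-6.6, 0.6, -2.8]
gripper_width: 0.0
```

>>> step_arm(moves=[[1, -0.1, 0, 0, 0, 0, 1], [0, 0, 0, 0, 0, 0, 1]])

```text
t: 9.65
tool_pos: [590.4, -50.2, 373.4]
orientation: [-0.184, -3.133, -0.0]
contact_force: [-9.6, 1.7, -1.1]
gripper_width: 0.0
```

Run:
```python
from h import *
tool(); look("wrist","w8"); look("scene","s8"); look("side","d8")
```

```text
t 9.65 tool gate [ 25.7 -44.7 241.9] z 373.4 F [-9.6  1.7 -1.1]
wrist 198 knob gate [ 52.  -41.4  72.2] shift 0.331 across 0.277
scene 136 knob gate [ 53.4 -42.7  74.1] shift 0.340 across 0.287
side 84 knob gate [ 53.2 -40.1  74.7] shift 0.339 across 0.269
```

>>> step_arm(moves=[[-8, 1, 0, 0, 0, 0, 1], [-16, 2, 0, 0, 0, 0, 1], [-16, 2, 10, 0, 0, 0, 1], [0, 0, 30, 0, 0, 0, 1], [0, 0, 40, 0, 0, 0, 1], [-6, 28, 0, 0, 0, 0, 1], [-6, 30, 0, 0, 0, 0, 1], [-6, 30, 0, 0, 0, 0, 1], [-6, 30, 0, 0, 0, 0, 1], [-6, 30, 0, 0, 0, 0, 1], [-6, 30, 0, 0, 0, 0, 1], [-6, 30, 0, 0, 0, 0, 1], [-6, 30, -10, 0, 0, 0, 1], [-6, 30, -20, 0, 0, 0, 1], [-6, 30, -20, 0, 0, 0, 1], [-6, 30, -10, 0, 0, 0, 1], [-6, 27, 0, 0, 0, 0, 1], [0, 0, 0, 0, 0, 0, 1]])

```text
t: 11.3
tool_pos: [477.9, 313.4, 392.9]
orientation: [0.179, 3.136, 0.002]
contact_force: [0.3, -0.2, 0.3]
gripper_width: 0.1
```

Run:
```python
from h import *
tool(); print(bot.observe()["tool_pos"])
c=bot.calibration("wrist"); im,d=bot.snapshot("wrist"); cv2.imwrite("pics/w9.png",im)
v,u=np.nonzero(d>0); p=fish(c,u,v,d[v,u]); col=im[v,u].astype(int)
near=(p[:,2]>65)&(p[:,2]<95)&(np.hypot(p[:,0]-455,p[:,1]-297)<90)
for n,k in(("green",(col[:,1]-col[:,2]>50)&(col[:,1]-col[:,0]>40)),("red",(col[:,2]-col[:,1]>100)&(col[:,2]-col[:,0]>80))):
    q=p[near&k]; q=q[q[:,2]>np.percentile(q[:,2],90)-3]; print(n,len(q),np.median(q,0).round(1),cv2.minEnclosingCircle(q[:,:2].astype(np.float32)))
for r in bot.find_in("run_top","wrist")+bot.find_in("stop_top","wrist"): print(r)
look("scene","s9"); look("side","d9")
```

```text
t 11.30 tool gate [-131.6  301.8  261.4] z 392.9 F [ 0.3 -0.2  0.3]
[477.85027159 313.3912566  392.93504516]
green 957 [422.4 305.5  77. ] ((422.41259765625, 305.4023742675781), 15.711438179016113)
red 1335 [487.3 276.7  77. ] ((487.9267883300781, 276.3575439453125), 19.744874954223633)
{'bbox': [441.6, 50.7, 472.8, 82.0], 'confidence': 0.9}
{'bbox': [250.8, 119.4, 284.7, 154.8], 'confidence': 0.66}
{'bbox': [226.7, 190.9, 264.1, 233.0], 'confidence': 0.91}
{'bbox': [427.7, 114.8, 463.8, 152.6], 'confidence': 0.68}
scene 132 knob gate [ 53.  -43.7  73.5] shift 0.338 across 0.294
side knob px 0
```

View pics/w9.png

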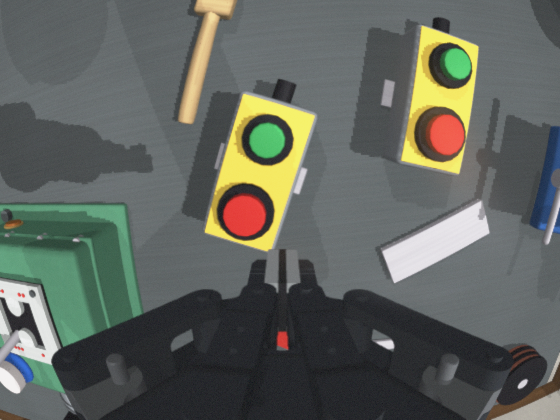

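>>> step_arm(moves=[[-18, -2, 0, 0, 0, 0, 1], [-18, -3, 0, 0, 0, 0, 1], [-18.4, -2, 0, 0, 0, 0, 1], [0, 0, -20, 0, 0, 0, 1], [0, 0, -25, 0, 0, 0, 1], [0, 0, -25, 0, 0, 0, 1], [0, 0, -25, 0, 0, 0, 1], [0, 0, -20, 0, 0, 0, 1], [0, 0, -15, 0, 0, 0, 1], [0, 0, 0, 0, 0, 0, 1], [0, 0, 0, 0, 0, 0, 1]])

```text
t: 12.47
tool_pos: [424.9, 301.9, 263.9]
orientation: [-0.186, -3.136, 0.0]
contact_force: [-0.3, 0.5, 0.6]
gripper_width: -0.2
```

Run:
```python
from h import *
tool(); print(bot.observe()["tool_pos"])
c=bot.calibration("wrist"); im,d=bot.snapshot("wrist"); s,_=bot.snapshot("side"); s2,_=bot.snapshot("scene")
x=[cv2.resize(a,(400,400)) for a in (s[220:320,220:320],s2[200:300,290:390])]
cv2.imwrite("pics/v10.png",np.hstack(x))
```

```text
t 12.47 tool gate [-182.7  283.8  132.4] z 263.9 F [-0.3  0.5  0.6]
[424.89009986 301.89656769 263.89324207]
```

View pics/v10.png

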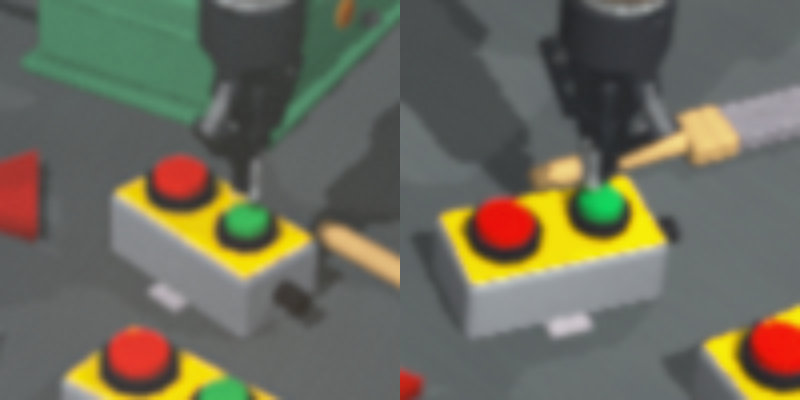

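>>> step_arm(moves=[[-1, 5, 0, 0, 0, 0, 1], [0, 0, -4, 0, 0, 0, 1], [0, 0, -4, 0, 0, 0, 1], [0, 0, -4, 0, 0, 0, 1], [0, 0, -2, 0, 0, 0, 1], [0, 0, 0, 0, 0, 0, 1]])

```text
t: 13.12
tool_pos: [423.6, 307.8, 249.3]
orientation: [-0.184, -3.136, -0.0]
contact_force: [-0.9, 1.5, 2.6]
gripper_width: -0.1
```

>>> step_arm(moves=[[0, 0, -2, 0, 0, 0, 1], [0, 0, -2, 0, 0, 0, 1], [0, 0, 0, 0, 0, 0, 1]])

```text
t: 13.37
tool_pos: [423.6, 307.8, 245.6]
orientation: [-0.184, -3.136, -0.0]
contact_force: [-0.7, 0.4, 4.2]
gripper_width: -0.2
```

>>> step_arm(moves=[[0, 0, -1.5, 0, 0, 0, 1], [0, 0, 0, 0, 0, 0, 1]])

```text
t: 13.53
tool_pos: [423.5, 307.7, 245.3]
orientation: [0.184, 3.136, 0.001]
contact_force: [-3.2, -1.1, 10.3]
gripper_width: -0.4
```

>>> step_arm(moves=[[0, 0, -1, 0, 0, 0, 1], [0, 0, 0, 0, 0, 0, 1]])

```text
t: 13.7
tool_pos: [423.5, 307.7, 245.2]
orientation: [0.184, 3.135, 0.002]
contact_force: [-6.5, -1.5, 17.0]
gripper_width: 0.0
```

>>> step_arm(moves=[[0, 0, -1, 0, 0, 0, 1], [0, 0, 0, 0, 0, 0, 1]])

```text
t: 13.87
tool_pos: [423.5, 307.7, 245.1]
orientation: [0.184, 3.135, 0.003]
contact_force: [-8.4, -4.1, 24.4]
gripper_width: 0.2
```

>>> step_arm(moves=[[0, 0, 3, 0, 0, 0, 1], [0, 0, 5, 0, 0, 0, 1], [0, 0, 10, 0, 0, 0, 1], [0, 0, 20, 0, 0, 0, 1], [0, 0, 30, 0, 0, 0, 1], [0, 0, 30, 0, 0, 0, 1], [0, 0, 30, 0, 0, 0, 1], [18, 3, 20, 0, 0, 0, 1], [18, 3, 0, 0, 0, 0, 1], [18, 0, 0, 0, 0, 0, 1], [0, 0, 0, 0, 0, 0, 1], [0, 0, 0, 0, 0, 0, 1]])

```text
t: 14.87
tool_pos: [478.2, 313.5, 389.6]
orientation: [-0.186, -3.135, 0.002]
contact_force: [-0.9, 0.5, -0.1]
gripper_width: 0.0
```

Run:
```python
from h import *
tool()
c=bot.calibration("wrist"); im,d=bot.snapshot("wrist")
v,u=np.nonzero(d>0); p=fish(c,u,v,d[v,u]); col=im[v,u].astype(int)
near=(p[:,2]>60)&(p[:,2]<95)&(np.hypot(p[:,0]-455,p[:,1]-297)<90)
for n,k in(("green",(col[:,1]-col[:,2]>50)&(col[:,1]-col[:,0]>40)),("red",(col[:,2]-col[:,1]>100)&(col[:,2]-col[:,0]>80))):
    q=p[near&k]; q=q[q[:,2]>np.percentile(q[:,2],90)-3]; print(n,len(q),np.median(q,0).round(1))
look("scene","s11"); look("side","d11")
a=cv2.imread("pics/s11.png")[120:380,120:440]; cv2.imwrite("pics/v11.png",cv2.resize(a,(640,520)))
```

```text
t 14.87 tool gate [-131.3  302.   258.1] z 389.6 F [-0.9  0.5 -0.1]
green 973 [422.3 305.5  77. ]
red 1355 [487.3 276.7  77. ]
scene 131 knob gate [ 53.7 -42.7  73.8] shift 0.342 across 0.287
side knob px 0
```

View pics/v11.png

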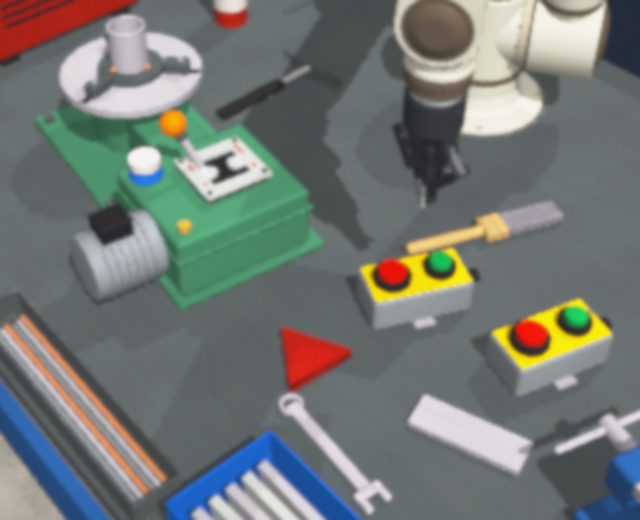

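The lever sits in the right-hand slot at the far end. The knob is at about (174,123), and the buttons and loose things are in place. Handing in.

```bash
python3 -c "
from workcell import bot
print(bot.finish_job())"
```

```text
the job is handed in; nothing more can be done
None
```

The lever is in third and fully home. The green run button on the right-hand station was pressed to its stop and released. The job was handed in at about 15 s; `finish_job` reports no verdict.

- **Lever:** It started in neutral (shift about -0.02), so no push to neutral was needed. With closed fingertips I pushed it across to the right-hand slot (across about 0.29). I then pushed it straight forward until I felt the end stop at about 10 N, without going near fourth. The scene camera's last reading was shift 0.34 and across 0.29; the wrist camera at the stop read 0.33 and 0.28.
- **Run button:** It stopped hard after about 6 mm and I pressed on to 24 N. It came back to its height from before, 77 mm. The red button was not touched and also still reads 77 mm.
- **Surroundings:** The last picture shows the tin, brush, hammer, spanner, magnet and steel plate in place, with the arm clear of everything.

Two things did not fully agree:
- The wrist and fixed cameras placed the run button about 5 mm apart. I aimed between them, and the fingertips still landed on the button.
- In the last two checks the side camera did not see the knob, so the final lever reading rests on the scene camera alone.

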